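# Line up sample tubes by height at the barcode reader

## Task

Line the four capped sample tubes up on the four round marks of the loading strip in order of height, the tallest on the mark next to the barcode reader, the shortest on the mark next to the bottle. Stand each tube's carrier flat and centred on its mark, keep the tubes upright all the time, and leave the bottle where it is.

Things in the scene. Friction and masses are not known exactly. Their poses are not given: they have to be found in the camera images.
- tube_tallest: The tallest of four capped sample tubes alike but for height (120, 100, 80, 60 mm): 120 mm high over all. One piece with its round grey carrier, 40 mm in diameter, 20 mm high; white tube 15 mm in diameter; red cap 18 mm in diameter, the top 18 mm. 0.09 to 0.16 kg. Origin: centre of the carrier's underside; z up the tube. Starts upright on the table (z = 0).
- tube_second: The second tallest of four capped sample tubes alike but for height (120, 100, 80, 60 mm): 100 mm high over all. One piece with its round grey carrier, 40 mm in diameter, 20 mm high; white tube 15 mm in diameter; red cap 18 mm in diameter, the top 18 mm. 0.09 to 0.16 kg. Origin: centre of the carrier's underside; z up the tube. Starts upright on the table (z = 0).
- tube_third: The third tallest of four capped sample tubes alike but for height (120, 100, 80, 60 mm): 80 mm high over all. One piece with its round grey carrier, 40 mm in diameter, 20 mm high; white tube 15 mm in diameter; red cap 18 mm in diameter, the top 18 mm. 0.09 to 0.16 kg. Origin: centre of the carrier's underside; z up the tube. Starts upright on the table (z = 0).
- tube_shortest: The shortest of four capped sample tubes alike but for height (120, 100, 80, 60 mm): 60 mm high over all. One piece with its round grey carrier, 40 mm in diameter, 20 mm high; white tube 15 mm in diameter; red cap 18 mm in diameter, the top 18 mm. 0.09 to 0.16 kg. Origin: centre of the carrier's underside; z up the tube. Starts upright on the table (z = 0).
- mark_1: Fixed flat black round mark, 50 mm in diameter with a thin pale circle, on the aluminium loading strip (100 by 560 by 4 mm high); at one end of the row, its neighbour is mark_2. All four marks look alike, about 90 mm apart, a little uneven. Origin: centre of its underside, on the strip; its top, on which a carrier stands, is 3 mm above the origin (7 mm above the table).
- mark_2: Fixed flat black round mark, 50 mm in diameter with a thin pale circle, on the aluminium loading strip (100 by 560 by 4 mm high); between mark_1 and mark_3. All four marks look alike, about 90 mm apart, a little uneven. Origin: centre of its underside, on the strip; its top, on which a carrier stands, is 3 mm above the origin (7 mm above the table).
- mark_3: Fixed flat black round mark, 50 mm in diameter with a thin pale circle, on the aluminium loading strip (100 by 560 by 4 mm high); between mark_2 and mark_4. All four marks look alike, about 90 mm apart, a little uneven. Origin: centre of its underside, on the strip; its top, on which a carrier stands, is 3 mm above the origin (7 mm above the table).
- mark_4: Fixed flat black round mark, 50 mm in diameter with a thin pale circle, on the aluminium loading strip (100 by 560 by 4 mm high); at the other end of the row, its neighbour is mark_3. All four marks look alike, about 90 mm apart, a little uneven. Origin: centre of its underside, on the strip; its top, on which a carrier stands, is 3 mm above the origin (7 mm above the table).
- reader: The barcode reader: a fixed white box 70 mm (across the strip) by 60 mm (along it) by 75 mm high with a black window on top and on two sides, on one end of the strip, about 100 mm beyond the last mark at that end (mark_1 or mark_4, it varies). Origin: centre of its underside.
- bottle: A bystander: loose white round bottle with a grey cap, 54 mm in diameter and 115 mm high, standing on the other end of the strip, about 100 mm beyond the last mark there. Origin: centre of its underside.
There are look-alikes about, which are no part of the job. Leave any blue or yellow look-alike of the mark_3 alone.

How it is judged:
At the end, for the whole second after the job is handed in: From the reader's end of the row, the tallest, second, third and shortest tube stand on the first to fourth mark: origin within 12 mm of the mark's centre horizontally and 3 to 11 mm above the table (mark top: 7 mm), tilted less than 0.1 rad, at rest (((horizontal distance between reader and mark_1 below 0.16 m and horizontal distance between tube_tallest and mark_1 below 0.012 m and horizontal distance between tube_second and mark_2 below 0.012 m and horizontal distance between tube_third and mark_3 below 0.012 m and horizontal distance between tube_shortest and mark_4 below 0.012 m) or (horizontal distance between reader and mark_4 below 0.16 m and horizontal distance between tube_tallest and mark_4 below 0.012 m and horizontal distance between tube_second and mark_3 below 0.012 m and horizontal distance between tube_third and mark_2 below 0.012 m and horizontal distance between tube_shortest and mark_1 below 0.012 m)) and height (world z) of tube_tallest between 0.003 and 0.011 m and angle between each of tube_tallest, tube_second, tube_third, tube_shortest's own z axis and vertical below 0.1 rad and linear speed of each of tube_tallest, tube_second, tube_third, tube_shortest below 0.02 m/s and angular speed of each of tube_tallest, tube_second, tube_third, tube_shortest below 0.2 rad/s and height (world z) of tube_second between 0.003 and 0.011 m and height (world z) of tube_third between 0.003 and 0.011 m and height (world z) of tube_shortest between 0.003 and 0.011 m); the robot touches nothing.
It fails at once if a tube is tilted by more than 0.5 rad (angle between any of tube_tallest, tube_second, tube_third, tube_shortest's own z axis and vertical above 0.5 rad).
It fails at once if the bottle is moved by more than 20 mm (distance of bottle from where it was at the start of the episode above 0.02 m).
It also fails if it takes over 102 s, if anything falls off the work surface, if the arm or the gripper's body presses on something with over 40 N, if the wrist force passes 120 N, or if a joint passes its speed limit or range.

## Robot

A 6-joint arm with a two-finger parallel gripper is mounted at the origin on the work surface. World frame = base frame: x ahead of the robot, y to its left, z up, the work surface at z = 0. Lengths are in m, angles in rad, forces in N, time in s.
With the tool pointing down it reaches from about 0.425 to 0.95 m from the base axis. Payload 3.5 kg.
Tool frame: the origin (TCP) lies between the finger pads; the fingertips stand 22 mm ahead of it and the grasp point (between the pads) lies 3 mm ahead of it (ctrl.nose_length is the z of the fingertips in the tool frame, in m); z points along the fingers, y is the line along which they close (so a half turn about z gives the same grasp; the last joint's range is limited). The gripper opens to 85 mm and grips with 20 to 120 N. Pads are 22 mm wide; open, the fingers measure 114 mm over their backs; the gripper's body (76 mm by 85 mm) begins 54 mm behind the grasp point. The pads swing forward as they close: fully open they stand 13 mm farther back than shut.
Start: joints at [1.008, 0.286, 1.577, -0, 1.279, -0.15], TCP at [0.271, 0.618, 0.253] pointing down, gripper open.
Joint ranges: [-2.77, 2.77], [-0.9, 2.22], [0.21, 2.48], [-1.53, 4.67], [0.24, 2.81], [-2.84, 2.84]. Speed limits (rad/s): [2.79, 2.79, 3.14, 3.14, 3.14, 3.14].

## Interface

Orientations are given as a unit quaternion [x, y, z, w].
In Python, from plant import ctrl gives the robot as it stands. The module is installed in compiled form; this text tells all that it offers.
- The arm moves only by the tool send_rows, never from a script. Its argument "rows" is text: rows parted by semicolons, each of 7 numbers parted by spaces: the turn, a rotation vector about the tool's x, y, z in a scale on which 1.0 is 90 degrees, then the shift along the tool's x, y, z in fractions of the full range, 1 being 600 mm, then the opening, from -1 (shut) to 1 (fully open). A call has 1 to 8 rows; each row is the pose to reach, as a shift and turn from the pose commanded when the call began, along the tool's axes at that moment; what a row does not reach only later rows make up. A row lasts 1/8 s, in which the tool goes at most 62.5 mm and 10.7 degrees, less where a joint would pass 70% of its speed; a pose out of reach is approached as far as the arm can. No shift or turn number may pass 1 either way. A call with a gripper value outside its range is refused whole. The fingers move at their own pace and stop on an object; "grip_force" is the grip in N (left out, the last holds). Time passes only in rows, so rows that repeat a pose let the fingers close. It gives the time, the measured TCP pose, the force, the opening and the grip force at its end, in the units of the state.
- ctrl.get_state(): the state, without advancing time (a new reading comes with each control period).
- ctrl.read_camera(name): name is "scene" or "top" or "wrist"; returns a dict with "color" (480x640x3 uint8, red, green, blue), "fx", "fy", "cx", "cy" (pixels), "extrinsics" (4x4, takes a point from world to camera coordinates). Camera axes: x right, y down, z forward; pixel columns grow to the right and rows downward; lengths in m; the calibration is good to about 2 mm. A picture is of the moment at which its call begins. There is no depth.
- ctrl.sign_off(): hands the job in; it is judged then, once.
Trained networks look in a picture, given as the dict that the camera call returned (one of the last four; its "shot" number tells which), for a name from the list of things; names that differ only in an ending like _2 or _b are one class to them, and where a whole thing is asked for, a point or a joint stands for the part that bears it (a point fixed in the world has none). Each returns a list of dicts, best first, with "p" (0 to 1); they miss things now and then, are a little off and sometimes report something else, mostly with a low value. They report only what shows in the picture. A call takes as long as a camera call. They do not tell look-alikes from the thing itself.
- ctrl.look_for(picture, target): "position" ([x, y, z] in m, in the coordinates of the camera as it stood for that picture, good to about 4 mm: the middle of the surface that is visible of it).
The state is a dict: "time": time; "qpos": joint angles; "dq": joint speeds; "joint_efforts": joint torques, N m; "eef_pos": TCP position; "tcp_rot": TCP orientation; "contact_force": force on the tool from outside, world axes, zero at the start; "wrist_torque": the same for the moment, N m; "opening": opening from 0.0 (shut) to 1.0 (fully open); "finger_force": force on a finger pad.
Only numpy, scipy, OpenCV 4.12 (cv2) and the standard library are available. Lean on these libraries where they do the work, as an engineer would, in place of code of your own. Each camera call takes 0.05 s, during which the arm holds its last target. There are 200 camera calls.

## Working session

There is one attempt and no reset: what is moved stays moved. The work goes in short steps, Python scripts to look and compute and a tool call to move; the robot and the scene stay as the last step left them, time stands still between calls to the robot, and variables do not carry over. Pictures are saved under pics/ and viewed, at most 14 in all, crops included, and the job is handed in when it is done.

Besides the shell and the picture viewer there is one more tool, called after "Request:" as name(argument=value, ...), one argument or row to a line, values as JSON. send_rows: Moves the arm, as the interface text tells. Its arguments: {"type":"object","properties":{"rows":{"type":"string"},"grip_force":{"type":"number"}},"required":["rows"]}

```bash
mkdir -p pics; cat > h.py <<'E'
from plant import ctrl
import numpy as np, cv2
from scipy.spatial.transform import Rotation as R
def cam(n,save=None):
    p=ctrl.read_camera(n)
    if save: cv2.imwrite('pics/'+save,p['color'][:,:,::-1])
    return p
def w(p,pos): return (np.linalg.inv(p['extrinsics'])@np.r_[pos,1])[:3]
def ray(p,u,v,z):
    E=np.linalg.inv(p['extrinsics']); d=E[:3,:3]@np.array([(u-p['cx'])/p['fx'],(v-p['cy'])/p['fy'],1])
    o=E[:3,3]; return o+d*(z-o[2])/d[2]
def px(p,X):
    c=p['extrinsics']@np.r_[X,1]; return np.array([c[0]/c[2]*p['fx']+p['cx'],c[1]/c[2]*p['fy']+p['cy']])
def rel(x,y,z,yaw=None):
    s=ctrl.get_state(); r=R.from_quat(s['tcp_rot'])
    return np.round(r.inv().apply(np.array([x,y,z])-s['eef_pos'])*1000,1)
E
python3 - <<'E'
from h import *
for n in ['top','scene']:
    p=cam(n,n+'0.png')
    print(n,np.round(np.linalg.inv(p['extrinsics'])[:3,3],3))
    for t in ['tube_tallest','tube_second','tube_third','tube_shortest','mark_1','reader','bottle']:
        print(t)
        for d in ctrl.look_for(p,t):
            print('  ',round(d['p'],2),np.round(w(p,d['position']),3),np.round(px(p,w(p,d['position']))))
s=ctrl.get_state();print(s); print(R.from_quat(s['tcp_rot']).as_matrix().round(3))
E
```

```text
top [ 0.434 -0.01   1.153]
tube_tallest
   0.71 [ 0.44  -0.064  0.018] [338. 316.]
   0.36 [0.463 0.062 0.021] [278. 304.]
tube_second
   0.76 [ 0.443 -0.245  0.02 ] [424. 315.]
   0.23 [ 0.435 -0.069  0.018] [340. 318.]
tube_third
   0.51 [0.465 0.065 0.019] [277. 303.]
tube_shortest
   0.63 [0.479 0.23  0.018] [198. 295.]
mark_1
   0.94 [0.759 0.061 0.007] [282. 169.]
   0.9 [ 0.613 -0.157  0.005] [381. 236.]
   0.88 [ 0.782 -0.06   0.   ] [337. 160.]
   0.84 [0.638 0.121 0.008] [253. 222.]
   0.71 [ 0.62  -0.06   0.006] [336. 232.]
   0.57 [0.622 0.031 0.009] [294. 230.]
   0.23 [0.478 0.227 0.018] [200. 296.]
reader
   0.97 [ 0.601 -0.246  0.079] [429. 237.]
   0.75 [0.477 0.229 0.019] [199. 296.]
bottle
   0.93 [0.639 0.215 0.081] [203. 215.]
scene [ 0.952 -0.559  0.945]
tube_tallest
   0.59 [ 0.441 -0.074  0.03 ] [228. 249.]
   0.3 [0.471 0.055 0.017] [281. 214.]
tube_second
   0.96 [ 0.453 -0.258  0.022] [169. 327.]
   0.75 [ 0.619 -0.26   0.081] [243. 359.]
tube_third
   0.65 [0.47  0.056 0.018] [281. 214.]
   0.2 [ 0.619 -0.26   0.076] [244. 360.]
tube_shortest
   0.71 [0.48
[... 471 characters left out ...]
-05,
        1.27859416e+00, -1.49992937e-01]), 'dq': array([-6.59951260e-04,  5.45235768e-04, -1.58814688e-04, -4.11594250e-05,
       -1.45952924e-03, -1.86376094e-04]), 'joint_efforts': array([ 1.13742764e-03, -4.05908668e+01, -2.92925370e+01, -1.44105052e-04,
        4.09303530e-04, -4.34532274e-05]), 'eef_pos': array([0.27074392, 0.61831533, 0.25336702]), 'tcp_rot': array([2.04931700e-01, 9.78776275e-01, 3.33237045e-05, 2.79393860e-06]), 'contact_force': array([ 0.73990916, -0.9348952 ,  0.18290426]), 'wrist_torque': array([-0.02640634, -0.04105278,  0.07871119]), 'finger_force': 0.0, 'opening': 0.9954056556710807}
[[-0.916  0.401  0.   ]
 [ 0.401  0.916  0.   ]
 [ 0.     0.    -1.   ]]
```

View pics/top0.png

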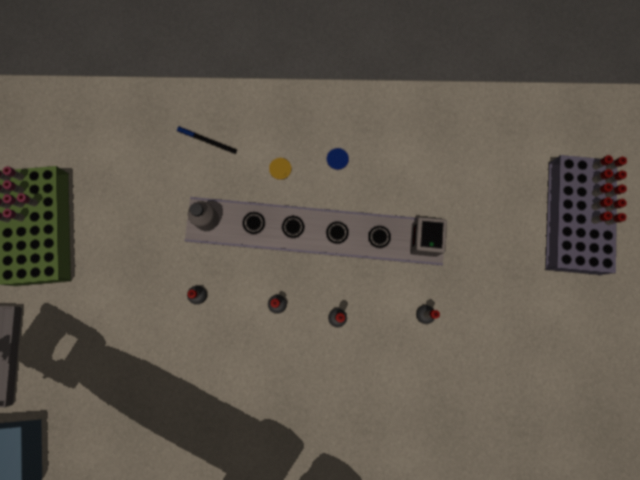

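View pics/scene0.png

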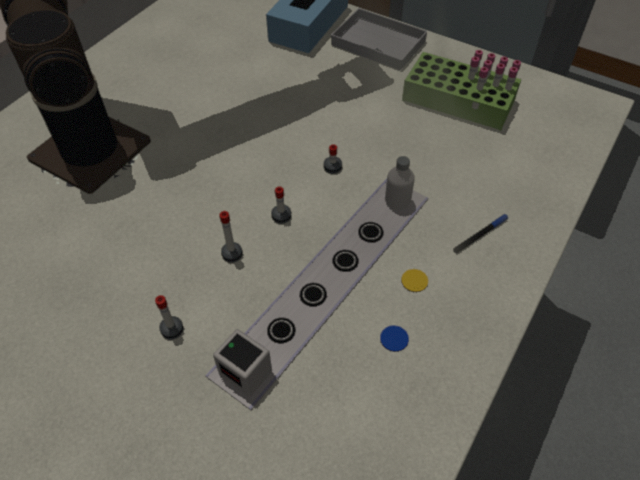

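The reader sits at the right end (y≈-0.25) and the bottle at the left (px 203,213). The four marks are at px (253,222), (293,227), (337,232) and (380,237). The tubes, with caps at about (192,294), (274,303), (341,318) and (436,314), look like shortest, third, tallest and second. Next I'll refine with colour blobs from both cameras.

```bash
cat > m.py <<'E'
from h import *
def caps(p):
    c=p['color'].astype(int); m=((c[...,0]>1.8*c[...,1])&(c[...,0]>1.8*c[...,2])&(c[...,0]>60)).astype(np.uint8)
    n,l,s,ce=cv2.connectedComponentsWithStats(m); return [ce[i] for i in range(1,n) if s[i,4]>8]
def tri(ps,uv):
    A=[];b=[]
    for p,(u,v) in zip(ps,uv):
        E=p['extrinsics']; a=(u-p['cx'])/p['fx'];c=(v-p['cy'])/p['fy']
        for r in (E[0]-a*E[2],E[1]-c*E[2]): A.append(r[:3]);b.append(-r[3])
    return np.linalg.lstsq(np.array(A),np.array(b),rcond=None)[0]
def marks(p,guess):
    g=cv2.cvtColor(p['color'],cv2.COLOR_RGB2GRAY); out=[]
    for X in guess:
        u,v=px(p,X); a,b=int(u)-17,int(v)-17
        q=cv2.resize(g[b:b+35,a:a+35],None,fx=4,fy=4,interpolation=cv2.INTER_CUBIC)
        t,m=cv2.threshold(q,0,255,cv2.THRESH_BINARY_INV|cv2.THRESH_OTSU)
        cs=cv2.findContours(m,cv2.RETR_EXTERNAL,cv2.CHAIN_APPROX_NONE)[0]
        c=max([k for k in cs if cv2.pointPolygonTest(cv2.convexHull(k),(70,70),False)>=0] or cs,key=cv2.contourArea)
        e=cv2.fitEllipse(cv2.convexHull(c)); out.append((*ray(p,(e[0][0]+.5)/4-.5+a,(e[0][1]+.5)/4-.5+b,.007)[:2],e[1][0]/4,e[1][1]/4))
    return np.array(out)
E
python3 - <<'E'
from m import *
t=cam('top');s=cam('scene')
ct=caps(t);cs=caps(s)
print(np.round(ct),np.round(cs))
for a in ct:
  for b in cs:
    X=tri([t,s],[a,b]); e=np.linalg.norm(px(t,X)-a)+np.linalg.norm(px(s,X)-b)
    if e<6 and .03<X[2]<.13: print(X.round(4),e.round(2))
G=[[.613,-.157,.007],[.619,-.063,.007],[.627,.031,.007],[.639,.119,.007]]
print(marks(t,G).round(4));print(marks(s,G).round(4))
print(rel(.5,.1,.25))
E
```

```text
[[608. 159.]
 [622. 160.]
 [  6. 170.]
 [608. 173.]
 [622. 174.]
 [  6. 184.]
 [608. 187.]
 [622. 188.]
 [ 21. 197.]
 [  6. 198.]
 [608. 201.]
 [621. 202.]
 [  6. 212.]
 [608. 215.]
 [621. 217.]
 [191. 294.]
 [274. 303.]
 [435. 314.]
 [340. 318.]] [[333. 147.]
 [279. 190.]
 [224. 215.]
 [160. 300.]]
[0.4803 0.2366 0.055 ] 0.32
[0.4631 0.0654 0.0747] 0.06
[ 0.4457 -0.2504  0.0944] 0.05
[ 0.4362 -0.0635  0.115 ] 0.27
[[ 0.6112 -0.1529 22.961  23.3849]
 [ 0.6193 -0.0616 22.7866 23.1591]
 [ 0.6305  0.0345 22.983  23.0324]
 [ 0.6379  0.1199 22.8955 23.3215]]
[[ 0.6134 -0.155  25.8825 28.5819]
 [ 0.6212 -0.0637 23.9966 27.5676]
 [ 0.6325  0.0321 22.5705 26.4338]
 [ 0.6399  0.1172 20.9653 25.671 ]]
[-417.9 -382.8    3.3]
```

Careful with the scale: shifts go in shares of 600 mm and turns go in shares of 90 degrees. That gives: -345 mm / 600 = -0.575, 103 mm / 600 = 0.1717, 66.4 degrees / 90 = 0.7378.

Request:
send_rows(
  rows="0 0 0.7378 -0.575 -0.445 0.1717 1;0 0 0.7378 -0.575 -0.445 0.1717 1;0 0 0.7378 -0.575 -0.445 0.1717 1;0 0 0.7378 -0.575 -0.445 0.1717 1;0 0 0.7378 -0.575 -0.445 0.1717 1;0 0 0.7378 -0.575 -0.445 0.1717 1;0 0 0.7378 -0.575 -0.445 0.1717 1;0 0 0.7378 -0.575 -0.445 0.1717 1",
)

```text
time: 1.9
eef_pos: [0.4806, 0.2323, 0.1495]
tcp_rot: [0.709, 0.705, -0.001, -0.0]
contact_force: [-0.6, -0.3, 0.0]
opening: 0.998
finger_force: 0.0
```

```bash
python3 - <<'E'
from m import *
p=cam('wrist','w1.png');s=ctrl.get_state();print(s['time'],s['eef_pos'].round(4),R.from_quat(s['tcp_rot']).as_matrix().round(3),s['qpos'].round(3))
print([ (c.round(),ray(p,*c,.053).round(4)) for c in caps(p)], px(p,[.48,.2355,.053]).round())
print(rel(.48,.2355,.053))
E
```

```text
1.95 [0.4806 0.2329 0.1497] [[ 0.004  1.    -0.001]
 [ 1.    -0.004 -0.001]
 [-0.001 -0.001 -1.   ]] [ 2.610e-01  8.900e-02  2.006e+00 -1.000e-03  1.047e+00  2.660e-01]
[(array([322., 247.]), array([0.4812, 0.2357, 0.053 ]))] [320. 247.]
[ 2.6 -0.5 96.7]
```

View pics/w1.png

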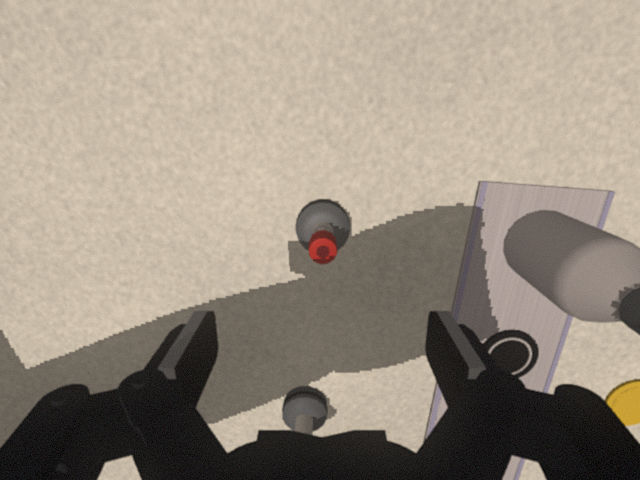

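The wrist view shows the short tube's cap at (322,247), centred between the fingers and matching the triangulation. Descending to grip it.

To row units: 97 mm / 600 = 0.1617, 80 mm / 600 = 0.1333.

Request:
send_rows(
  rows="0 0 0 0.005 0 0.0833 1;0 0 0 0.005 0 0.1333 1;0 0 0 0.005 0 0.1617 1;0 0 0 0.005 0 0.1617 1;0 0 0 0.005 0 0.1617 -1;0 0 0 0.005 0 0.1617 -1;0 0 0 0.005 0 0.1617 -1;0 0 0 0.005 0 0.1617 -1",
  grip_force=30,
)

```text
time: 2.95
eef_pos: [0.4801, 0.2384, 0.0539]
tcp_rot: [0.707, 0.707, 0.001, 0.0]
contact_force: [-0.3, 0.4, 2.0]
opening: 0.197
finger_force: 29.2
```

To row units: -55 mm / 600 = -0.0917, -40 mm / 600 = -0.0667.

Request:
send_rows(
  rows="0 0 0 0 0 0 -1;0 0 0 0 0 0 -1;0 0 0 0 0 -0.0333 -1;0 0 0 0 0 -0.0667 -1;0 0 0 0 0 -0.0917 -1;0 0 0 0 0 -0.0917 -1",
)

```text
time: 3.7
eef_pos: [0.4803, 0.2385, 0.1093]
tcp_rot: [0.707, 0.707, 0.001, 0.001]
contact_force: [0.4, -0.6, -0.2]
opening: 0.198
finger_force: 29.4
```

```bash
python3 - <<'E'
from m import *
p=cam('wrist','w2.png');s=ctrl.get_state();print(s['time'],s['eef_pos'].round(4),s['opening'],s['finger_force'],s['contact_force'])
print(rel(.6389,.1186,.110), rel(.6389,.1186,.061))
E
```

```text
3.75 [0.4796 0.2383 0.1083] 0.19889356611441456 29.4141948223114 [ 0.15461949  0.27708663 -0.78115465]
[-119.6  159.4   -1.7] [-119.6  159.4   47.3]
```

View pics/w2.png

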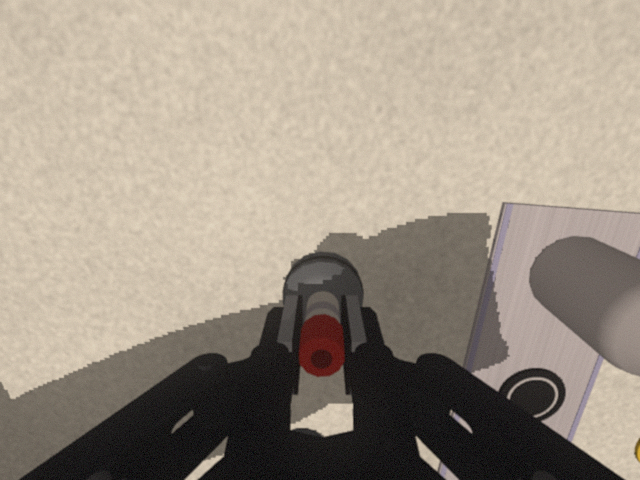

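The cap is held with the tube upright and the carrier visible at (322,285). The tube sits about 2.5 mm off along the pads, so I'll include that in the placing target.

To row units: 159 mm / 600 = 0.265, -117 mm / 600 = -0.195.

Request:
send_rows(
  rows="0 0 0 -0.0333 0 0 -1;0 0 0 -0.0917 0.0167 0 -1;0 0 0 -0.15 0.0667 0 -1;0 0 0 -0.195 0.125 0 -1;0 0 0 -0.195 0.1833 0 -1;0 0 0 -0.195 0.2333 0 -1;0 0 0 -0.195 0.265 0 -1;0 0 0 -0.195 0.265 0 -1",
)

```text
time: 4.75
eef_pos: [0.6387, 0.1198, 0.1071]
tcp_rot: [0.708, 0.706, -0.001, -0.0]
contact_force: [0.4, -0.3, -1.4]
opening: 0.199
finger_force: 29.6
```

Request:
send_rows(
  rows="0 0 0 0 0 0 -1;0 0 0 0 0 0 -1",
)

```text
time: 5.0
eef_pos: [0.6374, 0.1211, 0.1078]
tcp_rot: [0.707, 0.707, -0.001, -0.0]
contact_force: [-0.5, -0.2, -1.6]
opening: 0.195
finger_force: 29.6
```

```bash
python3 - <<'E'
from m import *
p=cam('wrist','w3.png');t=cam('top');s=ctrl.get_state();print(s['time'],s['eef_pos'].round(4),s['opening'],s['finger_force'])
print(rel(.6389,.121,.061),[ray(t,*c,.11).round(4) for c in caps(t) if 150<c[0]<450], [ray(p,*c,.11).round(4) for c in caps(p)])
E
```

```text
5.1 [0.6378 0.1212 0.1083] 0.19487709486840796 29.558478891849518
[-0.2  1.1 47.3] [array([ 0.4454, -0.2459,  0.11  ]), array([ 0.4365, -0.0637,  0.11  ])] [array([0.6376, 0.1208, 0.11  ]), array([0.5147, 0.1019, 0.11  ])]
```

View pics/w3.png

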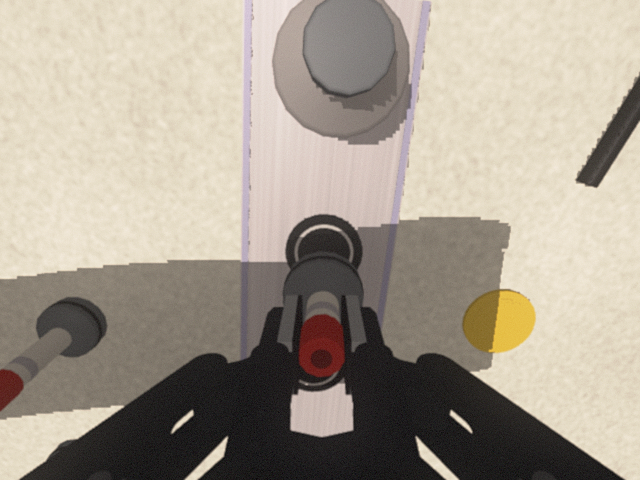

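The held tube is over the mark nearest the bottle, with the mark's rim visible at (322,215–388). Lowering it and letting go.

To row units: 47 mm / 600 = 0.0783, 43 mm / 600 = 0.0717.

Request:
send_rows(
  rows="0 0 0 0 0.0017 0.0333 -1;0 0 0 0 0.0017 0.06 -1;0 0 0 0 0.0017 0.0717 -1;0 0 0 0 0.0017 0.0783 -1;0 0 0 0 0.0017 0.0783 -1;0 0 0 0 0.0017 0.0783 -1",
)

```text
time: 5.85
eef_pos: [0.64, 0.1212, 0.0617]
tcp_rot: [0.707, 0.707, 0.0, 0.0]
contact_force: [-1.0, -0.5, -1.2]
opening: 0.2
finger_force: 29.5
```

Request:
send_rows(
  rows="0 0 0 0 0 0 0;0 0 0 0 0 0 0;0 0 0 0 0 0 0;0 0 0 0 0 -0.0667 0;0 0 0 0 0 -0.15 0.5;0 0 0 0 0 -0.2 1;0 0 0 0 0 -0.2 1;0 0 0 0 0 -0.2 1",
)

```text
time: 6.85
eef_pos: [0.6388, 0.1211, 0.1799]
tcp_rot: [0.707, 0.707, -0.001, -0.001]
contact_force: [0.4, 0.4, -0.4]
opening: 1.003
finger_force: 0.0
```

```bash
cat > chk.py <<'E'
from m import *
def chk(h=None):
    t=cam('top');s=cam('scene');st=ctrl.get_state();print(st['time'],st['eef_pos'].round(4),st['opening'])
    for a in caps(t):
      if not 150<a[0]<450: continue
      for b in caps(s):
        X=tri([t,s],[a,b]); e=np.linalg.norm(px(t,X)-a)+np.linalg.norm(px(s,X)-b)
        if e<4 and .03<X[2]<.14: print(X.round(4),e.round(2))
E
python3 - <<'E'
from chk import *
chk(); print(rel(.463,.0654,.15),rel(.463,.0654,.073))
E
```

```text
6.95 [0.6383 0.1211 0.1788] 0.9983212916220773
[ 0.4454 -0.2498  0.0935] 0.36
[ 0.4364 -0.0635  0.1155] 0.15
[ -55.9 -175.1   29.5] [ -55.8 -174.8  106.5]
```

To row units: -175 mm / 600 = -0.2917, -116 mm / 600 = -0.1933.

Request:
send_rows(
  rows="0 0 0 -0.03 -0.0967 0.0083 1;0 0 0 -0.06 -0.1933 0.025 1;0 0 0 -0.0933 -0.2917 0.05 1;0 0 0 -0.0933 -0.2917 0.05 1;0 0 0 -0.0933 -0.2917 0.05 1",
)

```text
time: 7.58
eef_pos: [0.4645, 0.0652, 0.1509]
tcp_rot: [0.708, 0.707, 0.0, -0.0]
contact_force: [0.6, 1.1, 0.5]
opening: 1.002
finger_force: 0.0
```

```bash
python3 - <<'E'
from chk import *
chk();p=cam('wrist','w4.png'); print([ray(p,*c,.073).round(4) for c in caps(p)],rel(.463,.0654,.073))
E
```

```text
7.675 [0.4665 0.0653 0.1524] 0.9961313540409348
[0.6401 0.1195 0.0616] 0.01
[ 0.4454 -0.2501  0.0937] 0.02
[ 0.4363 -0.0636  0.1156] 0.09
[array([0.6274, 0.1201, 0.073 ]), array([0.4644, 0.0647, 0.073 ])] [ 0.1 -3.8 79.5]
```

View pics/w4.png

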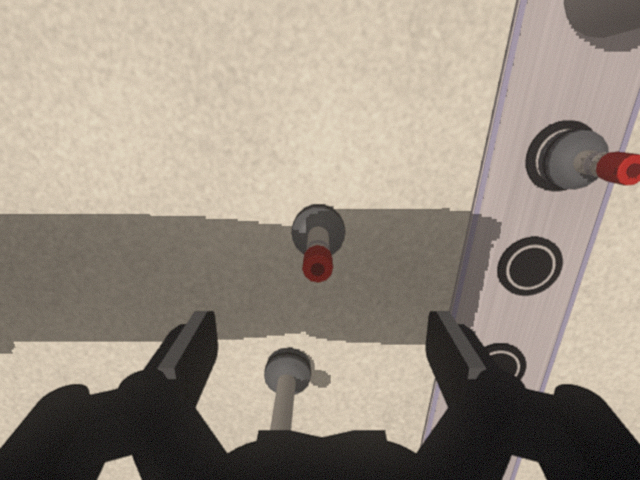

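Shortest is standing on the end mark near its centre (576,158), measured within about 2 mm. The third tube's cap at (318,264) is in line with the fingers. Gripping it.

To row units: 79 mm / 600 = 0.1317, 65 mm / 600 = 0.1083.

Request:
send_rows(
  rows="0 0 0 0 -0.005 0.0667 1;0 0 0 0 -0.005 0.1083 1;0 0 0 0 -0.005 0.1317 1;0 0 0 0 -0.005 0.1317 1;0 0 0 0 -0.005 0.1317 -1;0 0 0 0 -0.005 0.1317 -1;0 0 0 0 -0.005 0.1317 -1;0 0 0 0 -0.005 0.1317 -1",
)

```text
time: 8.72
eef_pos: [0.4618, 0.0653, 0.0728]
tcp_rot: [0.707, 0.707, 0.0, 0.0]
contact_force: [0.6, 0.2, 0.5]
opening: 0.199
finger_force: 29.2
```

To row units: -55 mm / 600 = -0.0917, -40 mm / 600 = -0.0667.

Request:
send_rows(
  rows="0 0 0 0 0 0 -1;0 0 0 0 0 0 -1;0 0 0 0 0 -0.0333 -1;0 0 0 0 0 -0.0667 -1;0 0 0 0 0 -0.0917 -1;0 0 0 0 0 -0.0917 -1",
)

```text
time: 9.48
eef_pos: [0.4621, 0.0653, 0.1283]
tcp_rot: [0.707, 0.707, 0.001, 0.001]
contact_force: [-0.6, 0.0, -1.5]
opening: 0.195
finger_force: 29.4
```

```bash
python3 - <<'E'
from m import *
s=ctrl.get_state();print(s['time'],s['eef_pos'].round(4),s['opening'],s['finger_force'])
print(rel(.6315,.0333,.081))
E
```

```text
9.475 [0.4621 0.0653 0.1283] 0.1950396556614248 29.411971271038055
[-31.8 169.3  47.7]
```

Request:
send_rows(
  rows="0 0 0 -0.0333 0.025 0 -1;0 0 0 -0.0533 0.0833 0 -1;0 0 0 -0.0533 0.15 0 -1;0 0 0 -0.0533 0.2167 0 -1;0 0 0 -0.0533 0.2633 0 -1;0 0 0 -0.0533 0.2817 0 -1;0 0 0 -0.0533 0.2817 0 -1;0 0 0 -0.0533 0.2817 0 -1",
)

```text
time: 10.48
eef_pos: [0.6292, 0.0334, 0.1267]
tcp_rot: [0.707, 0.707, -0.001, -0.001]
contact_force: [-1.0, 0.5, -1.0]
opening: 0.196
finger_force: 29.5
```

To row units: 48 mm / 600 = 0.08, 44 mm / 600 = 0.0733.

Request:
send_rows(
  rows="0 0 0 0 0 0.0333 -1;0 0 0 0 0 0.06 -1;0 0 0 0 0 0.0733 -1;0 0 0 0 0 0.08 -1;0 0 0 0 0 0.08 -1;0 0 0 0 0 0.08 -1",
)

```text
time: 11.22
eef_pos: [0.6308, 0.0332, 0.0797]
tcp_rot: [0.707, 0.707, 0.0, 0.0]
contact_force: [-0.8, 0.3, 0.8]
opening: 0.199
finger_force: 29.4
```

Release, rise, then toward the tallest tube: TCP needs z≈0.17 or more to clear it.

To row units: -110 mm / 600 = -0.1833, -80 mm / 600 = -0.1333.

Request:
send_rows(
  rows="0 0 0 0 0 0 0;0 0 0 0 0 0 0;0 0 0 0 0 0 0;0 0 0 0 0 -0.0667 0;0 0 0 0 0 -0.1333 0.5;0 0 0 0 0 -0.1833 1;0 0 0 0 0 -0.1833 1;0 0 0 0 0 -0.1833 1",
)

```text
time: 12.22
eef_pos: [0.6298, 0.0332, 0.188]
tcp_rot: [0.707, 0.707, -0.001, -0.001]
contact_force: [-0.3, -0.3, -0.5]
opening: 1.001
finger_force: 0.0
```

To row units: -194 mm / 600 = -0.3233, -130 mm / 600 = -0.2167.

Request:
send_rows(
  rows="0 0 0 -0.0533 -0.1083 0 1;0 0 0 -0.1083 -0.2167 0 1;0 0 0 -0.1617 -0.3233 0 1;0 0 0 -0.1617 -0.3233 0 1;0 0 0 -0.1617 -0.3233 0 1;0 0 0 -0.1617 -0.3233 0 1",
)

```text
time: 12.98
eef_pos: [0.4366, -0.0634, 0.1886]
tcp_rot: [0.707, 0.707, -0.0, -0.001]
contact_force: [0.8, 0.8, -0.0]
opening: 0.999
finger_force: 0.0
```

```bash
python3 - <<'E'
from chk import *
chk();p=cam('wrist'); print([ray(p,*c,.113).round(4) for c in caps(p)],rel(.4365,-.0638,.113))
E
```

```text
13.075 [ 0.4371 -0.0633  0.189 ] 0.9987370163887549
[0.6401 0.1196 0.061 ] 0.11
[0.6313 0.0332 0.0809] 0.07
[ 0.4454 -0.2502  0.0938] 0.05
[array([0.5927, 0.0286, 0.113 ]), array([ 0.4374, -0.0631,  0.113 ])] [-0.5 -0.6 76.1]
```

Third is placed within 1 mm. Now the tallest.

To row units: 76 mm / 600 = 0.1267, 65 mm / 600 = 0.1083.

Request:
send_rows(
  rows="0 0 0 0 0 0.0667 1;0 0 0 0 0 0.1083 1;0 0 0 0 0 0.1267 1;0 0 0 0 0 0.1267 1;0 0 0 0 0 0.1267 -1;0 0 0 0 0 0.1267 -1;0 0 0 0 0 0.1267 -1;0 0 0 0 0 0.1267 -1",
)

```text
time: 14.12
eef_pos: [0.4368, -0.0638, 0.1139]
tcp_rot: [0.707, 0.707, 0.0, 0.001]
contact_force: [0.2, -0.1, 1.2]
opening: 0.198
finger_force: 29.2
```

To row units: -55 mm / 600 = -0.0917, -40 mm / 600 = -0.0667.

Request:
send_rows(
  rows="0 0 0 0 0 0 -1;0 0 0 0 0 0 -1;0 0 0 0 0 -0.0333 -1;0 0 0 0 0 -0.0667 -1;0 0 0 0 0 -0.0917 -1;0 0 0 0 0 -0.0917 -1",
)

```text
time: 14.88
eef_pos: [0.4369, -0.0638, 0.1692]
tcp_rot: [0.707, 0.707, 0.0, 0.001]
contact_force: [-0.1, -0.3, -1.1]
opening: 0.195
finger_force: 29.5
```

```bash
python3 - <<'E'
from m import *
s=ctrl.get_state();print(s['time'],s['eef_pos'].round(4),s['opening'],s['finger_force'])
print(rel(.6123,-.154,.121))
E
```

```text
14.875 [ 0.4369 -0.0638  0.1692] 0.1950112617384797 29.494384825229645
[-90.  175.4  48.6]
```

Request:
send_rows(
  rows="0 0 0 -0.0133 0.025 0 -1;0 0 0 -0.0417 0.0833 0 -1;0 0 0 -0.0767 0.15 0 -1;0 0 0 -0.1117 0.2167 0 -1;0 0 0 -0.1367 0.2667 0 -1;0 0 0 -0.15 0.2917 0 -1;0 0 0 -0.15 0.2917 0 -1;0 0 0 -0.15 0.2917 0 -1",
)

```text
time: 15.88
eef_pos: [0.6102, -0.1532, 0.167]
tcp_rot: [0.707, 0.707, -0.001, -0.001]
contact_force: [-0.3, 0.3, -1.3]
opening: 0.2
finger_force: 29.5
```

To row units: 48 mm / 600 = 0.08, 44 mm / 600 = 0.0733.

Request:
send_rows(
  rows="0 0 0 0 0 0.0333 -1;0 0 0 0 0 0.06 -1;0 0 0 0 0 0.0733 -1;0 0 0 0 0 0.08 -1;0 0 0 0 0 0.08 -1;0 0 0 0 0 0.08 -1",
)

```text
time: 16.62
eef_pos: [0.6118, -0.154, 0.1209]
tcp_rot: [0.707, 0.707, 0.0, 0.001]
contact_force: [-0.3, 0.1, 0.7]
opening: 0.196
finger_force: 29.7
```

To row units: -70 mm / 600 = -0.1167, -40 mm / 600 = -0.0667.

Request:
send_rows(
  rows="0 0 0 0 0 0 0;0 0 0 0 0 0 0;0 0 0 0 0 0 0;0 0 0 0 0 -0.0667 0;0 0 0 0 0 -0.1167 0.5;0 0 0 0 0 -0.1167 1;0 0 0 0 0 -0.1167 1;0 0 0 0 0 -0.1167 1",
)

```text
time: 17.62
eef_pos: [0.6103, -0.1534, 0.1882]
tcp_rot: [0.707, 0.707, -0.001, -0.002]
contact_force: [-1.0, 0.0, -0.0]
opening: 1.001
finger_force: 0.0
```

To row units: -166 mm / 600 = -0.2767, -110 mm / 600 = -0.1833.

Request:
send_rows(
  rows="0 0 0 -0.0533 -0.0917 0 1;0 0 0 -0.1067 -0.1833 0 1;0 0 0 -0.16 -0.2767 0.0167 1;0 0 0 -0.16 -0.2767 0.0333 1;0 0 0 -0.16 -0.2767 0.0333 1;0 0 0 -0.16 -0.2767 0.0333 1",
)

```text
time: 18.38
eef_pos: [0.4462, -0.2492, 0.1703]
tcp_rot: [0.707, 0.707, 0.0, -0.0]
contact_force: [0.5, 0.3, -0.0]
opening: 0.997
finger_force: 0.0
```

```bash
python3 - <<'E'
from chk import *
chk();p=cam('wrist'); print([ray(p,*c,.093).round(4) for c in caps(p)],rel(.4457,-.2503,.093))
E
```

```text
18.475 [ 0.4464 -0.2492  0.1707] 0.9992154464657852
[0.6401 0.1196 0.0609] 0.22
[0.6313 0.033  0.081 ] 0.01
[ 0.6116 -0.1537  0.1207] 0.14
[array([ 0.579 , -0.2107,  0.093 ]), array([ 0.4467, -0.2495,  0.093 ])] [-1.1 -0.7 77.7]
```

To row units: 77 mm / 600 = 0.1283, 65 mm / 600 = 0.1083.

Request:
send_rows(
  rows="0 0 0 -0.0017 0 0.0667 1;0 0 0 -0.0017 0 0.1083 1;0 0 0 -0.0017 0 0.1283 1;0 0 0 -0.0017 0 0.1283 1;0 0 0 -0.0017 0 0.1283 -1;0 0 0 -0.0017 0 0.1283 -1;0 0 0 -0.0017 0 0.1283 -1;0 0 0 -0.0017 0 0.1283 -1",
)

```text
time: 19.52
eef_pos: [0.4456, -0.2509, 0.0939]
tcp_rot: [0.707, 0.707, 0.0, 0.001]
contact_force: [0.2, 0.3, 0.0]
opening: 0.198
finger_force: 29.2
```

To row units: -55 mm / 600 = -0.0917, -40 mm / 600 = -0.0667.

Request:
send_rows(
  rows="0 0 0 0 0 0 -1;0 0 0 0 0 0 -1;0 0 0 0 0 -0.0333 -1;0 0 0 0 0 -0.0667 -1;0 0 0 0 0 -0.0917 -1;0 0 0 0 0 -0.0917 -1",
)

```text
time: 20.27
eef_pos: [0.4457, -0.251, 0.1493]
tcp_rot: [0.707, 0.707, 0.0, 0.001]
contact_force: [0.1, 0.4, -2.5]
opening: 0.196
finger_force: 29.5
```

To row units: 187 mm / 600 = 0.3117, 165 mm / 600 = 0.275.

Request:
send_rows(
  rows="0 0 0 0.025 0 0 -1;0 0 0 0.0833 0 0 -1;0 0 0 0.15 0 0 -1;0 0 0 0.2167 0 0 -1;0 0 0 0.275 0 0 -1;0 0 0 0.3117 0 0 -1;0 0 0 0.3117 0 0 -1",
)

```text
time: 21.15
eef_pos: [0.4442, -0.0615, 0.147]
tcp_rot: [0.706, 0.708, -0.001, -0.001]
contact_force: [-0.2, -0.2, -1.1]
opening: 0.198
finger_force: 29.5
```

```bash
python3 - <<'E'
from m import *
s=ctrl.get_state();print(s['time'],s['eef_pos'].round(4),s['opening'],s['finger_force'])
print(rel(.6203,-.0632,.101))
E
```

```text
21.15 [ 0.4442 -0.0615  0.147 ] 0.197657034941994 29.461075365543365
[ -2.1 176.3  45.6]
```

To row units: 175 mm / 600 = 0.2917, 160 mm / 600 = 0.2667.

Request:
send_rows(
  rows="0 0 0 0.0017 0.025 0 -1;0 0 0 0.0017 0.0833 0 -1;0 0 0 0.0017 0.15 0 -1;0 0 0 0.0017 0.2167 0 -1;0 0 0 0.0017 0.2667 0 -1;0 0 0 0.0017 0.2917 0 -1;0 0 0 0.0017 0.2917 0 -1;0 0 0 0.0017 0.2917 0 -1",
)

```text
time: 22.15
eef_pos: [0.62, -0.0632, 0.1476]
tcp_rot: [0.708, 0.707, -0.0, -0.001]
contact_force: [-0.2, -0.4, -1.8]
opening: 0.197
finger_force: 29.6
```

To row units: 48 mm / 600 = 0.08, 44 mm / 600 = 0.0733.

Request:
send_rows(
  rows="0 0 0 0 0 0.0333 -1;0 0 0 0 0 0.06 -1;0 0 0 0 0 0.0733 -1;0 0 0 0 0 0.08 -1;0 0 0 0 0 0.08 -1;0 0 0 0 0 0.08 -1",
)

```text
time: 22.9
eef_pos: [0.6208, -0.0629, 0.1009]
tcp_rot: [0.707, 0.707, 0.0, 0.0]
contact_force: [-0.9, -0.1, 1.2]
opening: 0.198
finger_force: 29.7
```

To row units: -120 mm / 600 = -0.2, -90 mm / 600 = -0.15.

Request:
send_rows(
  rows="0 0 0 0 0 0 0;0 0 0 0 0 0 0;0 0 0 0 0 0 0;0 0 0 0 0 -0.0667 0;0 0 0 0 0 -0.15 0.5;0 0 0 0 0 -0.2 0.5;0 0 0 0 -0.1 -0.2 1;0 0 0 0 -0.2 -0.2 1",
)

```text
time: 23.9
eef_pos: [0.4996, -0.0628, 0.2209]
tcp_rot: [0.707, 0.707, 0.0, 0.001]
contact_force: [-0.1, 0.6, 0.4]
opening: 0.998
finger_force: 0.0
```

To row units: -50 mm / 600 = -0.0833.

Request:
send_rows(
  rows="0 0 0 0 -0.0833 0 1;0 0 0 0 -0.0833 0 1;0 0 0 0 -0.0833 0 1",
)

```text
time: 24.28
eef_pos: [0.4511, -0.0629, 0.2211]
tcp_rot: [0.708, 0.707, 0.001, 0.001]
contact_force: [-0.1, -0.3, 0.6]
opening: 1.0
finger_force: 0.0
```

```bash
python3 - <<'E'
from chk import *
chk()
s=cam('scene','end.png'); t=cam('top')
for p in (s,t): print([np.round(w(p,d['position']),3) for d in ctrl.look_for(p,'bottle')[:1]])
print([ray(t,*c,.1).round(4) for c in caps(t) if 150<c[0]<450])
E
```

```text
24.375 [ 0.4517 -0.063   0.2211] 1.0018022017886514
[0.64   0.1195 0.0611] 0.19
[0.6314 0.0331 0.0811] 0.06
[ 0.6206 -0.0622  0.1018] 0.15
[ 0.6116 -0.1537  0.122 ] 0.05
[array([0.648, 0.209, 0.073])]
[array([0.636, 0.214, 0.079])]
[array([0.6328, 0.115 , 0.1   ]), array([0.6279, 0.0324, 0.1   ]), array([ 0.6209, -0.0624,  0.1   ]), array([ 0.6153, -0.1568,  0.1   ])]
```

View pics/end.png

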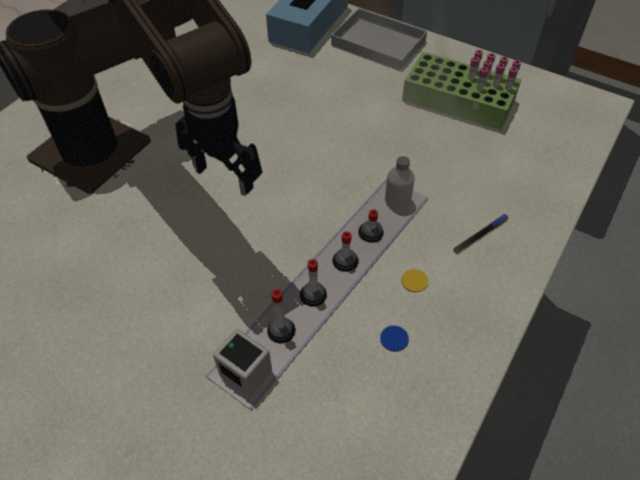

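All four tubes stand upright on the marks, running from the tallest at (281,328) beside the reader to the shortest at (371,230) beside the bottle. The bottle hasn't moved and the arm is clear.

```bash
python3 -c "
from plant import ctrl
print(ctrl.sign_off())"
```

```text
the job is handed in; nothing more can be done
None
```

I handed the job in at about 24 s: all four tubes stand upright in height order, tallest by the reader and shortest by the bottle, each within about 2 mm of its mark's centre by my camera measurements, and the bottle was left in place; the hand-in returned no verdict.

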